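# Hang the inspection torch on the swivel hook

### The arm

A 6-joint arm with a two-finger parallel gripper is mounted at the origin on the work surface. World frame = base frame: x ahead of the robot, y to its left, z up, the work surface at z = 0. Lengths are in m, angles in degrees, forces in N, time in s.
With the tool pointing down it reaches from about 0.325 to 0.85 m from the base axis. Payload 15.5 kg.
Tool frame: the origin (TCP) lies at the very end of the fingers, on their centre line; the grasp point (between the pads) lies arm.grip_depth behind it (arm.grip_depth is the distance from the TCP to the grasp point, in m); z points along the fingers, y is the line along which they close (so a half turn about z gives the same grasp; the last joint's range is limited). The gripper opens to 91 mm and grips with 3 to 60 N. Pads are 32 mm wide; open, the fingers measure 118 mm over their backs; the gripper's body (76 mm by 178 mm) begins 60 mm behind the grasp point.
Start: joints at [-77.206, 28.281, 77.091, -0, 74.628, -5.472], TCP at [0.196, -0.594, 0.214] pointing down, gripper open.
Joint ranges: [-166.48, 166.48], [-47.26, 123.95], [12.59, 153.08], [-70.14, 250.14], [6.76, 159.57], [-176.63, 176.63]. Speed limits (degrees/s): [108.29, 108.29, 147.25, 172.46, 172.46, 172.46].

### API

Orientations are given as a 3x3 rotation matrix whose columns are the frame's x, y, z axes.
In Python, from rig import arm gives the robot as it stands. Calls block until the motion is done:
- arm.move_to(position, orientation): joint-space move of the TCP to a pose.
- arm.move_l(position, orientation=None, feed=0.15): straight line of the TCP; orientation=None keeps the orientation; feed is the mean speed in m/s.
- arm.move_joints(angles): joint-space move.
- arm.grip(opening): finger opening in m; the grip force is fixed at half the most; returns when the fingers have stopped.
- arm.sleep(seconds).
- arm.solve_ik(position, orientation): joint angles nearest the present ones, or None.
- arm.snapshot(name): name is "side" or "top"; returns the picture (420x560x3 uint8, red, green, blue); there is no depth.
- arm.get_calibration(name): a dict with "intrinsics" (3x3 intrinsics, pixels), "k1" (the pictures are not rectified: a ray, as slopes to the right and down, at radius r is drawn at 1 + k1 r^2 times it, then the intrinsics apply), "cam_to_world" (4x4, takes a point from camera to world coordinates). Camera axes: x right, y down, z forward; pixel columns grow to the right and rows downward; lengths in m; the calibration is good to about 2 mm. A picture is of the moment at which its call begins. get_calibration takes no time and is no camera call.
A pose or a line that the arm cannot do raises arm.Unreachable and nothing moves.
- arm.sign_off(): hands the job in; it is judged then, once.
Readings, each from a call of its own:
- arm.current_t(): time.
- arm.current_joint_positions(): joint angles.
- arm.current_dq(): joint speeds.
- arm.current_tau(): joint torques, N m.
- arm.current_ee_pos(): TCP position.
- arm.current_tool_rot(): TCP orientation.
- arm.current_force(): force on the tool from outside, world axes, zero at the start.
- arm.current_torque(): the same for the moment, N m.
- arm.current_width(): finger opening in m.
- arm.current_grasp_force(): force on a finger pad.
Only numpy, scipy, OpenCV 4.12 (cv2) and the standard library are available. Lean on these libraries where they do the work, as an engineer would, in place of code of your own. Each camera call takes 0.05 s, during which the arm holds its last target. There are 200 camera calls.

### The job

Push the stand's stiff swivel hook round with the shut fingertips (do not pinch it) until it comes up against its stop, facing the front of the stand (over the long end of its base plate), and press it there for a moment with a firm but gentle push of about 13 N, never more than 18 N. Then take the torch with the eye at its tail, hang it by that eye on the hook without forcing it (never more than 18 N between torch and hook), and let go so that it hangs free with the hook still at its stop. Leave the plain torch and the screw jar standing where they are.

Things in the scene. Friction and masses are not known exactly. Their poses are not given: they have to be found in the camera images.
- stand: Steel bench stand, fixed. Origin: on the table under its 18 mm post; the z axis (up) runs through the post and is the hook's swivel axis. The base plate, 140 x 110 x 12 mm, reaches 95 mm from the post to the stand's front (its own -x) and 45 mm behind. On top the hook's collar, 28 mm in diameter, ends with its cap 222 mm above the table.
- hook (a joint): Swivel angle, rad. 0 = at its stop, pointing to the stand's front (stand -x); grows anticlockwise from above (1.57: hook points to stand -y), up to 2.3. Starts 0.8 to 1.9 from the stop; to be turned back (clockwise) to 0. No spring: stiff, friction 0.25 N m (5 N at 50 mm from the axis), stays where left. Nothing marks the stop but the sharp rise in force.
- hook_seat (a point): Where the eye hangs: top of the hook's round steel bar (7 mm thick), 55 mm out from the swivel axis, 208 mm above the table. The bar runs level, its centre 205 mm above the table, from the collar to 70 mm from the axis. Its frame turns with the hook: -x outward along the bar, z up.
- torch_eye (a point): Centre of the eye at the tail (top) of the black torch to hang; a good grip. A flat lug 26 mm wide (y) and 10 mm thick (x), 108 to 145 mm above the torch's foot, with a rectangular opening 14 mm wide, 22 mm high, centred 127 mm up, through along x. Held across its 26 mm width the opening stays free for the hook's bar, between the fingers. z: along the torch, up.
- torch_mid (a point): Point on the same torch's axis half-way up (72.5 mm above its foot); same axes. It stands upright on its head (38 mm diameter, 28 mm high), body 26 mm round, 145 mm tall in all, 0.09 to 0.18 kg.
- plain_mid (a point): Middle (71 mm up) of a second black torch of the same size, 142 mm tall, standing on its head, with a plain round tail and no eye. Leave it.
- jar_mid (a point): Middle (35 mm up) of a glass screw jar with a steel lid, 56 mm in diameter, 70 mm tall. Leave it.
- hook_tip (a point): End of the hook's upturned nose, 78 mm from the swivel axis and 217 mm above the table: the eye must pass over it to reach the bar. Same axes as hook_seat.

How it is judged (in metres and radians):
On the way, in this order (a step that is already met when the one before it is completed fails the run):
1. the hook is turned to its stop (reading below 0.03 rad) and pressed there with more than 9 N by the fingers for 0.2 s (value of joint hook below 0.03 rad and contact force between the fingers and hook above 9 N), for 0.2 s.
2. the torch is on the hook, the eye round the bar (x of torch_eye in the frame of hook_seat between -0.02 and 0.045 m and distance between torch_eye and hook_seat below 0.045 m and contact force between torch and hook above 0.3 N), for 0.2 s.
At the end, for the whole second after the job is handed in: The hook is within 0.08 rad of its stop and the torch hangs from its bar by the eye, between collar and nose: eye centre at most 45 mm inward and 20 mm outward of the seat point, 12 mm sideways, 4 to 16 mm below it; upright within 0.25 rad, slower than 0.06 m/s, the hook carrying it (value of joint hook below 0.08 rad and x of torch_eye in the frame of hook_seat between -0.02 and 0.045 m and y of torch_eye in the frame of hook_seat between -0.012 and 0.012 m and z of torch_eye in the frame of hook_seat between -0.016 and -0.004 m and angle between torch_eye's own z axis and vertical below 0.25 rad and linear speed of torch below 0.06 m/s and contact force between torch and hook above 0.3 N); the robot touches nothing.
It fails at once if the fingers load the hook with more than 18 N (contact force between the fingers and hook above 18 N).
It fails at once if the torch is forced against the hook with more than 18 N (contact force between torch and hook above 18 N).
It fails at once if the plain torch is moved more than 30 mm (distance of plain_mid from where it was at the start of the episode above 0.03 m).
It fails at once if the screw jar is moved more than 30 mm (distance of jar_mid from where it was at the start of the episode above 0.03 m).
It also fails if it takes over 72 s, if anything falls off the work surface, if the arm or the gripper's body presses on something with over 40 N, if the wrist force passes 120 N, or if a joint passes its speed limit or range.

## Working session

There is one attempt and no reset: what is moved stays moved. The work goes in short steps, each a Python script; the robot and the scene stay as the last script left them, time stands still between calls to the robot, and variables do not carry over. Pictures are saved under pics/ and viewed, at most 10 in all, crops included, and the job is handed in when it is done.

```bash
mkdir -p pics; ls
python3 - <<'E'
from rig import arm
import cv2,numpy as np
for n in ("side","top"):
    im=arm.snapshot(n); cv2.imwrite(f"pics/{n}0.png",im[:,:,::-1])
    c=arm.get_calibration(n); print(n,c["intrinsics"],c["k1"],np.round(c["cam_to_world"],4))
print(arm.grip_depth,arm.current_t(),np.round(arm.current_tool_rot(),3))
E
```

```text
pics
side [[404.40219249   0.         282.35318638]
 [  0.         404.40219249 210.87027645]
 [  0.           0.           1.        ]] -0.09603121318920323 [[-0.9424 -0.2457  0.227   0.3819]
 [-0.3345  0.7045 -0.6259  0.5512]
 [-0.0061 -0.6658 -0.7461  0.8275]
 [ 0.      0.      0.      1.    ]]
top [[478.02666741   0.         276.5088366 ]
 [  0.         478.02666741 219.20144685]
 [  0.           0.           1.        ]] -0.05833178874842237 [[-0.0062 -0.9964  0.0845  0.5083]
 [-1.      0.0055 -0.0076 -0.0048]
 [ 0.0071 -0.0846 -0.9964  1.0333]
 [ 0.      0.      0.      1.    ]]
0.0188 0.1 [[ 0.95   0.313 -0.   ]
 [ 0.313 -0.95   0.001]
 [ 0.    -0.001 -1.   ]]
```

View pics/side0.png

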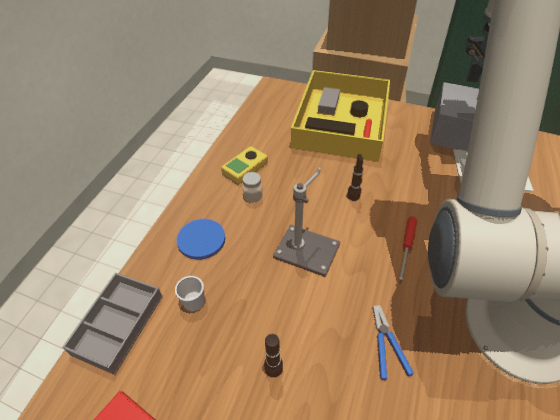

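View pics/top0.png

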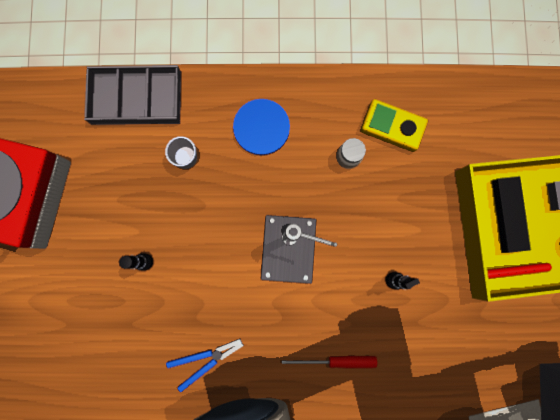

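Top: cap at (293,232), hook tip about (335,244), base plate rows 215–282 with its front toward the robot. The eye torch is on the right at (405,281), the plain torch at (135,262) and the jar at (351,152). I'll zoom in on the stand and the eye torch.

```bash
python3 - <<'E'
import cv2,numpy as np
t=cv2.imread("pics/top0.png"); s=cv2.imread("pics/side0.png")
def crop(im,x,y,w,h,k):
    return cv2.resize(im[y:y+h,x:x+w],None,fx=k,fy=k,interpolation=cv2.INTER_CUBIC)
A=crop(t,255,205,100,85,4)   # 400x340
B=crop(t,380,260,50,40,8)    # 400x320
C=crop(s,270,165,80,110,4) #320x440
D=crop(s,335,145,40,60,6)[:,:240] #240x360
o=np.zeros((600,800,3),np.uint8); 
o[:340,:400]=A; o[:320,400:]=B
D=cv2.resize(D,(173,260));o[340:600,0:173]=D
C=cv2.resize(crop(s,270,165,80,60,4),None,fx=1,fy=1);o[345:585,200:520]=C
o[325:600,525:800]=cv2.resize(crop(s,270,215,75,62,4),(275,227)).repeat(1,0)[:275] if False else cv2.copyMakeBorder(cv2.resize(crop(s,270,215,75,62,4),(275,227)),0,48,0,0,cv2.BORDER_CONSTANT)
cv2.imwrite("pics/crops.png",o)
E
cat > h.py <<'E'
from rig import arm
import numpy as np, cv2
from scipy.spatial.transform import Rotation as R
from scipy.optimize import least_squares
C={n:arm.get_calibration(n) for n in("side","top")}
def proj(n,p):
    c=C[n];T=np.linalg.inv(c["cam_to_world"]);q=(T[:3,:3]@np.atleast_2d(p).T).T+T[:3,3]
    s=q[:,:2]/q[:,2:];s=s*(1+c["k1"]*(s**2).sum(1,keepdims=True))
    K=c["intrinsics"];return s*[K[0,0],K[1,1]]+[K[0,2],K[1,2]]
def at_z(n,uv,z):
    c=C[n];K=c["intrinsics"]
    s0=cv2.undistortPoints(np.array([[uv]],float),K,np.array([c["k1"],0,0,0,0.]))[0,0]
    d=c["cam_to_world"][:3,:3]@np.r_[s0,1];o=c["cam_to_world"][:3,3]
    return o+d*(z-o[2])/d[2]
def down(yaw): # tool y axis along yaw (deg) in the table plane, tool z down
    a=np.radians(yaw);y=np.array([np.cos(a),np.sin(a),0]);z=np.array([0,0,-1.]);return np.c_[np.cross(y,z),y,z]
E
```

```text
(no output)
```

View pics/crops.png

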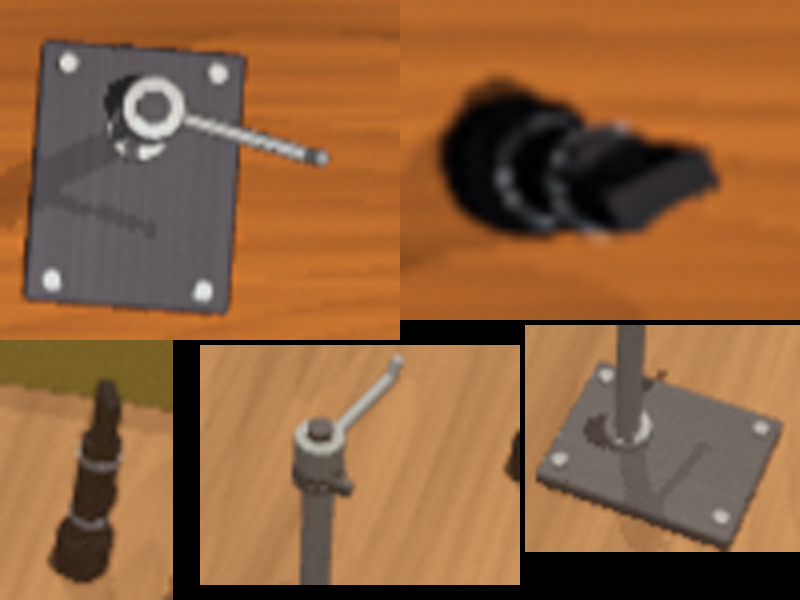

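Crops: plate corners, cap centre and nose end are clear. The lug's top face on the eye torch is also clear (its long edge runs up and to the right).

Run:
```python
from h import *
A=lambda u,v:(255+(u+.5)/4-.5,205+(v+.5)/4-.5)
B=lambda u,v:(380+(u+.5)/8-.5,260+(v+.5)/8-.5)
pl=np.array([at_z("top",A(*p),.012)[:2] for p in[(44,41),(245,57),(228,314),(25,298)]])
print("plate",pl.round(4).tolist(),"edges",[np.linalg.norm(pl[i]-pl[(i+1)%4]).round(4) for i in range(4)])
f=(pl[2]+pl[3]-pl[0]-pl[1])/2; fr=f/np.linalg.norm(f); print("front yaw",np.degrees(np.arctan2(f[1],f[0])))
print("origin from plate",pl.mean(0)-fr*.025)
cap=at_z("top",A(154,108),.222); tip=at_z("top",A(322,158),.217); d=tip-cap
S=lambda u,v:(270+(u-200+.5)/4-.5,165+(v-345+.5)/4-.5)
caps=at_z("side",S(320,427),.222); tips=at_z("side",S(397,360),.217)
print("cap",cap,caps,"tip",tip,tips)
for d in(tip-cap,tips-caps):
    print("len",np.hypot(*d[:2]),"yaw",np.degrees(np.arctan2(d[1],d[0])))
lg=np.array([at_z("top",B(*p),.145)[:2] for p in[(212,190),(305,150),(318,182),(222,230)]])
w=(lg[1]+lg[2]-lg[0]-lg[3])/2; t=(lg[3]+lg[2]-lg[0]-lg[1])/2
print("lug",lg.mean(0),np.linalg.norm(w),np.linalg.norm(t),"w yaw",np.degrees(np.arctan2(w[1],w[0])),"t yaw",np.degrees(np.arctan2(t[1],t[0])))
D=(335+107/4.325-.4,145+43/4.325-.4); print("lug side",at_z("side",D,.145))
print("foot centre side",at_z("side",(335+80/4.325,145+218/4.325),.014))
print("jar",at_z("top",(352,150),.07),"plain",at_z("top",(127,262),.142))
```

```text
plate [[0.6043, 0.0107], [0.5951, -0.0971], [0.4582, -0.0864], [0.4674, 0.0213]] edges [np.float64(0.1082), np.float64(0.1373), np.float64(0.1081), np.float64(0.1374)]
front yaw 175.5239264493021
origin from plate [ 0.5561916  -0.03982894]
cap [ 0.55572542 -0.03914988  0.222     ] [ 0.55591477 -0.03810825  0.222     ] tip [ 0.53418804 -0.11100844  0.217     ] [ 0.53307594 -0.10787252  0.217     ]
len 0.07501673534168922 yaw -106.68447839779229
len 0.07340752764767748 yaw -108.12696986111749
lug [ 0.46309939 -0.26380983] 0.02456308636079828 0.00870734390180978 w yaw -66.18477716027208 t yaw -163.386510671168
lug side [ 0.46639471 -0.27177228  0.145     ]
foot centre side [ 0.46087252 -0.25144944  0.014     ]
jar [ 0.73185996 -0.16824422  0.07      ] plain [0.50533102 0.26762078 0.142     ]
```

The numbers agree: pivot ≈ (0.556,-0.039), stop direction yaw ≈ 175.5°, hook now at yaw ≈ -107° (1.35 rad), lug ≈ (0.464,-0.266). Next I'll turn the hook.

```bash
cat > push.py <<'E'
from h import *
P=np.array([.556,-.039]);r=.050
def pose(yaw,off,z):
    a=np.radians(yaw);u=np.array([np.cos(a),np.sin(a)]);t=np.array([-u[1],u[0]])
    return np.r_[P+r*u+off*t,z]
def F():return np.array(arm.current_force())
E
python3 - <<'E'
from push import *
arm.grip(0)
yaw=-107
best=None
for k in(0,180):   # keep the wrist in range over the whole sweep
    q=[arm.solve_ik(pose(y,.02,.19),down(y+k)) for y in(-100,-107,-145,-185)]
    print(k,[None if x is None else np.round(x,0)[[0,5]] for x in q])
E
```

```text
0 [array([-15.,  85.]), array([-15.,  92.]), array([-15., 130.]), array([-13., 172.])]
180 [array([-15., -95.]), array([-15., -88.]), array([-15., -50.]), array([-13.,  -8.])]
```

Run:
```python
from push import *
k=180;y0=-105
p=np.array(arm.current_ee_pos());p[2]=.31
arm.move_l(p,feed=.3)
arm.move_to(pose(y0,.034,.31),down(y0+k))
arm.move_l(pose(y0,.034,.19),feed=.15)
arm.sleep(.3);b=F();print("base",b.round(2),"t",arm.current_t())
arm.move_l(pose(y0,.024,.19),feed=.05);print((F()-b).round(2))
y=y0
while y>-170:
    y-=5;arm.move_l(pose(y,.0205,.19),down(y+k),feed=.04)
    f=F()-b;print(y,f.round(1),round(np.hypot(*f[:2]),1))
    if np.linalg.norm(f)>9:break
print(arm.current_t())
```

```text
base [ 0.16 -0.   -0.91] t 5.4167
[ 0.21 -0.18  1.26]
-110 [1.8 0.  0.9] 1.8
-115 [ 3.5 -0.2 -0. ] 3.5
-120 [4.7 0.1 0.5] 4.7
-125 [3.1 1.2 1.4] 3.3
-130 [ 4.2 -0.5  0.2] 4.3
-135 [ 3.1 -0.6  1.1] 3.2
-140 [ 3.4 -1.2  1.9] 3.6
-145 [ 4.  -1.1  1.4] 4.1
-150 [ 2.7 -1.2  2. ] 3.0
-155 [ 3.4 -1.3  0.8] 3.6
-160 [ 2.5 -1.   0.8] 2.8
-165 [ 1.4 -2.   0.9] 2.4
-170 [ 1.9 -2.3  0.5] 3.0
9.3167
```

```bash
cat > press.py <<'E'
from push import *
k=180;b=np.array([.16,0,-.4]);y=-170;step=.6
def rd():
    v=[]
    for _ in range(4):v.append(F()-b);arm.sleep(.02)
    return np.mean(v,0)
for i in range(60):
    y-=step;arm.move_l(pose(y,.0205,.19),down(y+k),feed=.02)
    f=rd();m=np.hypot(*f[:2]);print(round(y,2),f.round(1),round(m,1))
    if m>12.2 or y<-196:break
    step=.6 if m<5.0 else .25 if m<7 else .15
arm.sleep(.5);print("held",rd().round(1),arm.current_t())
E
python3 press.py
```

```text
-170.6 [ 1.7 -4.7  0.3] 5.0
-170.85 [ 2.2 -5.3  0.2] 5.8
-171.1 [ 2.1 -4.8  0.1] 5.3
-171.35 [ 2.  -4.4  0.2] 4.8
-171.95 [ 2.5 -4.8 -0.1] 5.4
-172.2 [ 2.2 -5.3  0.2] 5.7
-172.45 [ 2.5 -4.8  0.4] 5.4
-172.7 [ 2.  -4.8  0.3] 5.1
-172.95 [ 2.4 -4.8  0.3] 5.4
-173.2 [ 2.1 -4.8  0.4] 5.2
-173.45 [ 2.3 -5.2 -0.1] 5.7
-173.7 [ 2.3 -5.  -0.1] 5.5
-173.95 [ 2.  -4.8  0.1] 5.2
-174.2 [ 2.2 -5.1  0.5] 5.6
-174.45 [ 2.3 -5.4 -0.2] 5.8
-174.7 [ 2.1 -5.2  0.3] 5.6
-174.95 [ 2.3 -5.1  0.3] 5.6
-175.2 [ 2.3 -4.9  0.1] 5.4
-175.45 [ 2.1 -4.6  0.4] 5.0
-175.7 [ 2.2 -4.8  0.2] 5.3
-175.95 [ 2.2 -5.2 -0. ] 5.6
-176.2 [ 2.5 -5.1 -0.1] 5.7
-176.45 [ 2.3 -5.   0.2] 5.5
-176.7 [ 2.2 -5.2  0.2] 5.7
-176.95 [ 1.8 -4.9  0.5] 5.2
-177.2 [ 2.2 -5.4  0.1] 5.8
-177.45 [ 2.4 -4.7  0.1] 5.2
-177.7 [ 2.4 -4.9  0.4] 5.5
-177.95 [ 2.  -5.2  0.5] 5.6
-178.2 [ 2.4 -4.6 -0.4] 5.1
-178.45 [ 1.9 -4.8  0.2] 5.1
-178.7 [ 2.2 -5.   0.1] 5.5
-178.95 [ 2.2 -4.8  0.3] 5.3
-179.2 [ 2.1 -4.9 -0.1] 5.3
-179.45 [ 2.6 -4.9  0.2] 5.5
-179.7 [ 2.3 -5.  -0.5] 5.5
-179.95 [ 2.3 -4.8 -0.1] 5.3
-180.2 [ 2.5 -4.9 -0.3] 5.5
-180.45 [ 1.9 -5.1 -0.2] 5.4
-180.7 [ 2.3 -4.8  0.2] 5.3
-180.95 [ 2.  -4.6 -0.2] 5.0
-181.2 [ 1.9 -4.6  0.1] 5.0
-181.8 [ 2.3 -4.4  0.1] 5.0
-182.05 [ 2.3 -4.8 -0.2] 5.3
-182.3 [ 1.8 -5.4  0.4] 5.7
-182.55 [ 2.  -4.8  0.2] 5.2
-182.8 [ 2.1 -5.1  0.5] 5.5
-183.05 [ 2.2 -4.9  0.2] 5.3
-183.3 [ 2.5 -4.8  0.4] 5.4
-183.55 [ 1.8 -4.9 -0.2] 5.2
-183.8 [ 2.1 -4.9  0.2] 5.3
-184.05 [ 3.2 -4.9 -0. ] 5.9
-184.3 [ 2.  -6.   0.5] 6.3
-184.55 [ 1.9 -7.1 -0.2] 7.4
-184.7 [ 2.  -8.1  0.2] 8.4
-184.85 [ 2.  -9.2 -0.3] 9.5
-185.0 [ 1.7 -9.9  0.4] 10.1
-185.15 [  1.7 -10.4  -0.1] 10.6
-185.3 [  1.5 -11.1   0. ] 11.2
-185.45 [  1.4 -12.3   0.1] 12.3
held [  1.2 -12.2  -0.1] 28.8833
```

The force stayed flat at about 5.3 N, rose sharply from -184.2° and held at about 12.2 N for over 0.5 s, so the hook is at its stop. Next I'll back off, photograph the hook and take the torch by its eye.

Run:
```python
from push import *
print("tcp at press",np.round(arm.current_ee_pos(),4), pose(-185.45,.0205,.19).round(4))
y=-185.45
arm.move_l(pose(y,.045,.19),feed=.08)
arm.move_l(pose(y,.045,.25),feed=.25)
arm.grip(.08)
L=np.array([.4635,-.2655])
arm.move_to(np.r_[L,.20],down(-67))
cv2.imwrite("pics/top1.png",arm.snapshot("top")[:,:,::-1]);cv2.imwrite("pics/side1.png",arm.snapshot("side")[:,:,::-1])
t=cv2.imread("pics/top1.png");s=cv2.imread("pics/side1.png")
g=lambda im,x,y,w,h,k:cv2.resize(im[y:y+h,x:x+w],None,fx=k,fy=k,interpolation=cv2.INTER_CUBIC)
cv2.imwrite("pics/c1.png",np.hstack([g(t,265,210,60,75,8),g(s,310,110,80,150,4)]))
print(arm.current_t())
```

```text
tcp at press [ 0.5043 -0.0557  0.19  ] [ 0.5043 -0.0547  0.19  ]
31.8917
```

View pics/c1.png

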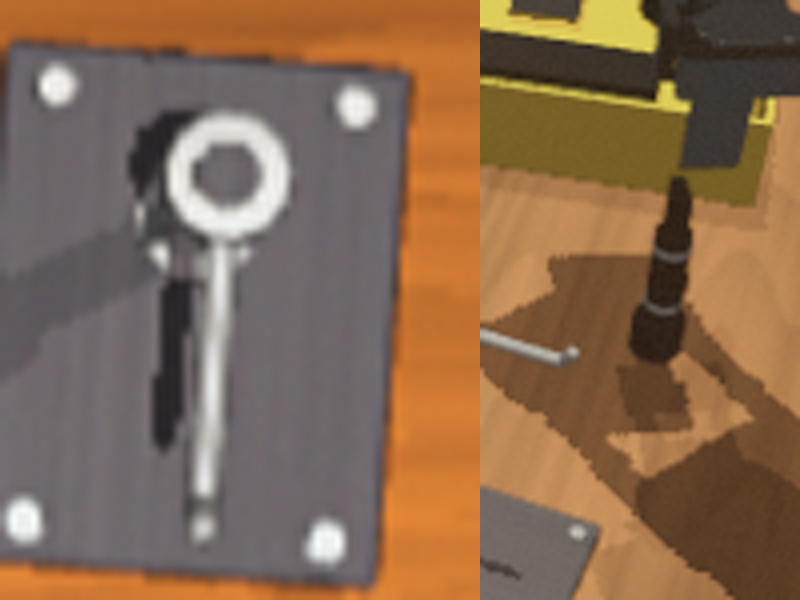

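The hook points to the front at its stop, with its nose at crop (201,525) and its cap at (228,175). In the side view the lug top is at crop (680,180), below the open fingers. I'll check both against the model.

Run:
```python
from push import *
A=lambda u,v:(265+(u+.5)/8-.5,210+(v+.5)/8-.5)
cap=at_z("top",A(228,175),.222);tip=at_z("top",A(201,525),.217);b1=at_z("top",A(217,300),.2085);b2=at_z("top",A(205,480),.2085)
for q in(cap,tip,b1,b2):print(q.round(4))
d=tip-cap;print(np.hypot(*d[:2]),np.degrees(np.arctan2(d[1],d[0])),np.degrees(np.arctan2(*(b2-b1)[1::-1])))
S=(310+200/4-.4,110+180/4-.4);print("lug seen",S,"pred",proj("side",[.4635,-.2655,.145]),proj("top",[.4635,-.2655,.145]), "tip pred of seen", proj("side",tip),"seen",(310+93/4-.4,110+352/4-.4))
```

```text
[ 0.556 -0.039  0.222]
[ 0.4819 -0.0329  0.217 ]
[ 0.5299 -0.037   0.2085]
[ 0.4913 -0.0341  0.2085]
0.0743636677461172 175.23302240561705 175.6923273497006
lug seen (359.6, 154.6) pred [[359.92817458 156.27644293]] [[413.49370524 282.83345285]] tip pred of seen [[332.47459569 196.71174345]] seen (332.85, 197.6)
```

```bash
cat >> push.py <<'E'
def line(x,z):return np.array([x,-.0356+(.504-x)*.077,z])
Y=-94.4
E
python3 - <<'E'
from push import *
arm.move_l([.4635,-.2655,.108],feed=.12)
arm.grip(.0)
print("w",arm.current_width(),arm.current_grasp_force())
arm.move_l([.4635,-.2655,.30],feed=.2)
arm.move_to(line(.435,.30),down(Y))
arm.move_l(line(.435,.190),feed=.15)
arm.sleep(.3);print("F",F().round(2),arm.current_width(),arm.current_t(),np.round(arm.current_ee_pos(),4))
s=arm.snapshot("side")[:,:,::-1];t=arm.snapshot("top")[:,:,::-1]
g=lambda im,x,y,w,h,k:cv2.resize(im[y:y+h,x:x+w],None,fx=k,fy=k,interpolation=cv2.INTER_CUBIC)
cv2.imwrite("pics/c2.png",np.hstack([g(s,280,150,100,120,5)[:600],cv2.resize(g(t,240,200,100,150,4),(300,600)) if 0 else g(t,250,210,75,150,4)]))
E
```

```text
w 0.026198622494531292 29.874477675184608
F [ 0.12  0.49 -1.89] 0.0257678918818193 36.9083 [ 0.4352 -0.0303  0.1904]
```

View pics/c2.png

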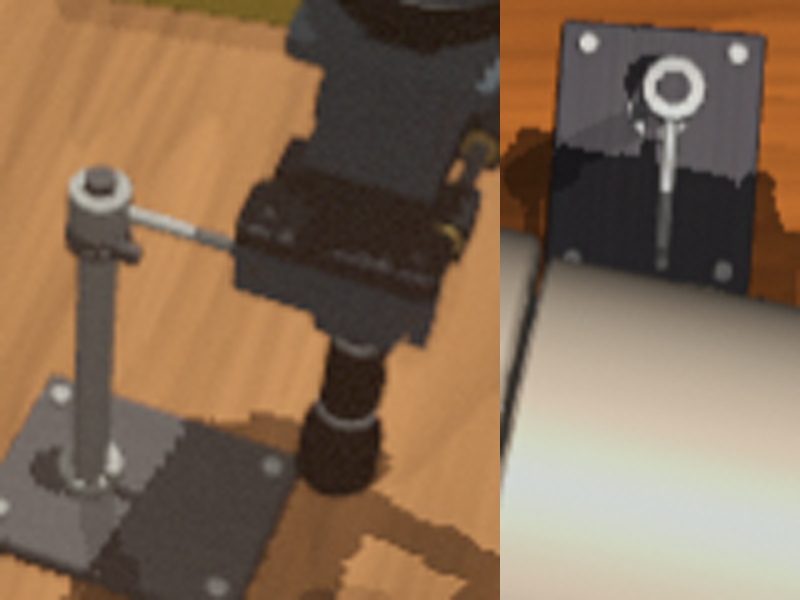

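The torch is held upright, 26 mm between the pads, in line with the bar. I'll thread the eye over the nose in force-watched steps.

Run:
```python
from push import *
b=F();ok=True
for x in np.arange(.441,.5071,.003):
    arm.move_l(line(x,.190),feed=.03);f=np.mean([F(),(arm.sleep(.02),F())[1]],0)-b
    if np.linalg.norm(f)>1.5:print(round(x,3),f.round(1))
    if np.linalg.norm(f)>4:ok=False;break
print(ok,arm.current_t(),np.round(arm.current_ee_pos(),4))
```

```text
True 43.2417 [ 0.5071 -0.0358  0.19  ]
```

Run:
```python
from push import *
def rd():
    v=[]
    for _ in range(4):v.append(F());arm.sleep(.02)
    return np.mean(v,0)
b=rd()
arm.move_l(line(.507,.182),feed=.04);print((rd()-b).round(2))
z=.182
while z>.174:
    z-=.0005;arm.move_l(line(.507,z),feed=.01);f=rd()-b;print(round(z,4),f.round(2))
    if np.linalg.norm(f)>2.2:break
print(arm.current_t())
s=arm.snapshot("side")[:,:,::-1]
cv2.imwrite("pics/c3.png",cv2.resize(s[150:260,270:390],None,fx=5,fy=5,interpolation=cv2.INTER_CUBIC))
```

```text
[ 0.02 -0.3   0.36]
0.1815 [ 0.58 -0.53  0.33]
0.181 [-0.12 -0.21  0.19]
0.1805 [ 0.24 -0.42  0.01]
0.18 [ 0.51  0.06 -0.  ]
0.1795 [ 0.27 -0.64  0.03]
0.179 [-0.14 -0.23 -0.05]
0.1785 [0.25 0.   0.18]
0.178 [-0.39 -0.37  3.44]
46.2583
```

View pics/c3.png

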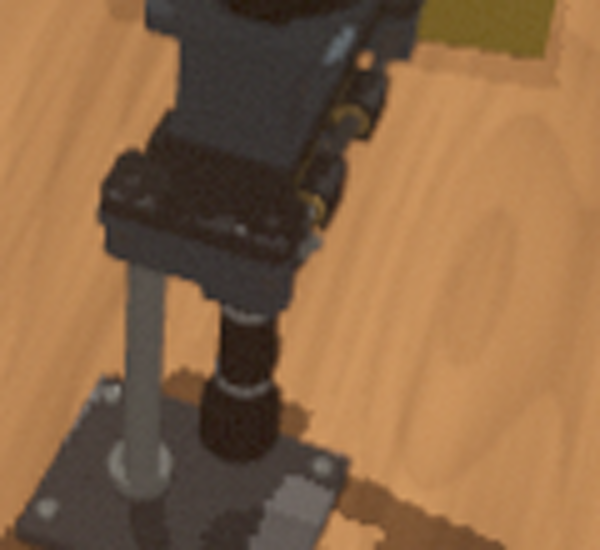

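The eye took load on the bar at the expected height (3.4 N). Next I'll release, retreat upward and check.

Run:
```python
from push import *
arm.sleep(.3);arm.grip(.06)
arm.move_l(line(.507,.30),feed=.1)
arm.move_l([.40,-.20,.32],feed=.2)
arm.sleep(.5)
s=arm.snapshot("side")[:,:,::-1];t=arm.snapshot("top")[:,:,::-1]
g=lambda im,x,y,w,h,k:cv2.resize(im[y:y+h,x:x+w],None,fx=k,fy=k,interpolation=cv2.INTER_CUBIC)
cv2.imwrite("pics/c4.png",np.hstack([g(s,270,165,90,120,5),g(t,260,205,70,120,5)]));print(arm.current_t())
```

```text
50.3917
```

View pics/c4.png

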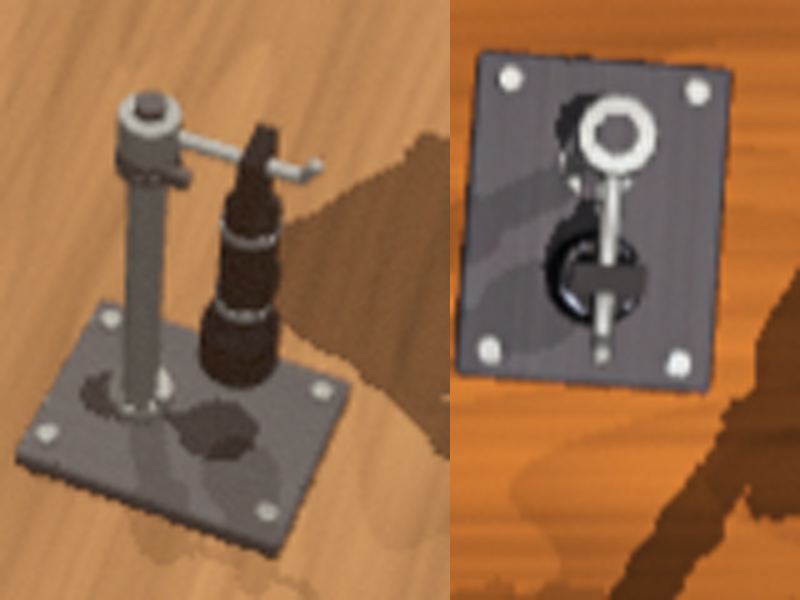

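The torch hangs upright by its eye on the bar, between collar and nose. The hook is still at its stop and the robot is clear. Swinging should fade with a short wait, then I'll hand in.

Run:
```python
from rig import arm
arm.sleep(5);a=arm.snapshot("side").astype(int);arm.sleep(.15);b=arm.snapshot("side").astype(int)
print(abs(a-b)[165:260,300:345].mean(),abs(a-b)[300:400,400:500].mean());print(arm.sign_off(),arm.current_t())
```

```text
1.3975828460038986 1.8598333333333332
the job is handed in; nothing more can be done
the job is handed in; nothing more can be done
```

The job is handed in, about 56 s into the 72 s allowed: the hook was turned to its stop and pressed at about 12 N, and the last pictures show the torch hanging still and free by its eye with the hook still at its stop; I did not re-photograph the plain torch and the jar, but the arm never worked near them.

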